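# Lock the clamp stud beside the well plate on the shaker deck

### The arm

A 7-joint arm with a two-finger parallel gripper is mounted at the origin on the work surface. World frame = base frame: x ahead of the robot, y to its left, z up, the work surface at z = 0. Lengths are in mm, angles in degrees, forces in N, time in s.
With the tool pointing down it reaches from about 425 to 950 mm from the base axis. Payload 4.7 kg.
Tool frame: the origin (TCP) lies at the very end of the fingers, on their centre line; the grasp point (between the pads) lies 19 mm behind it; y points along the fingers, x is the direction in which the jaws open and shut, and the axes are right-handed (so a half turn about y gives the same grasp; the last joint's range is limited). The gripper opens to 87 mm and grips with 3 to 60 N. Pads are 19 mm wide; open, the fingers measure 117 mm over their backs; the gripper's body (75 mm by 190 mm) begins 51 mm behind the grasp point.
Start: joints at [-70.468, 26.849, -2.785, 87.806, 1.381, 65.374, -4.715], TCP at [243.925, 629.406, 196.073] pointing down, gripper open.
Joint ranges: [-148.3, 148.3], [-19.14, 114.17], [-79.39, 73.82], [5.75, 140.21], [-59.74, 239.74], [12.07, 113.84], [-152.46, 152.46]. Speed limits (degrees/s): [147.25, 147.25, 180, 180, 180, 180, 180].

### API

Orientations are given as a 3x3 rotation matrix whose columns are the frame's x, y, z axes.
In Python, from plant import r, claw, cams gives the robot as it stands. Calls block until the motion is done:
- r.move_to(position, orientation): joint-space move of the TCP to a pose.
- r.servo_line(position, attitude=None, rate=150, threshold=None): straight line of the TCP; attitude=None keeps the orientation; rate is the mean speed in mm/s. With threshold (N) it stops when the force on the tool has changed by that much, and returns True; else False.
- r.move_joints(angles): joint-space move.
- claw.grip(opening, newtons=None): opening from 0.0 (shut) to 1.0 (fully open); newtons is the grip in N (None keeps the last); returns when the fingers have stopped.
- r.pause(seconds).
- r.ik(position, orientation): joint angles nearest the present ones, or None.
- cams.get_image(name): name is "scene" or "top"; returns the picture (420x560x3 uint8, red, green, blue); there is no depth.
- cams.camera_model(name): a dict with "vertical_fov" (degrees; the focal length in pixels is half the picture's height over the tangent of half this angle, whatever the lens; pixels are square), "cx", "cy" (the principal point, pixels), "R" (3x3) and "t" (3): a world point X has camera coordinates R X + t. Camera axes: x right, y down, z forward; pixel columns grow to the right and rows downward; lengths in mm; the calibration is good to about 2 mm. A picture is of the moment at which its call begins. camera_model takes no time and is no camera call.
A pose or a line that the arm cannot do raises r.IKError and nothing moves.
- r.finish_job(): hands the job in, once; it reports no verdict.
Readings, each from a call of its own:
- r.get_clock(): time.
- r.get_qpos(): joint angles.
- r.get_qvel(): joint speeds.
- r.get_joint_torque(): joint torques, N m.
- r.get_position(): TCP position.
- r.get_orientation(): TCP orientation.
- r.get_contact_force(): force on the tool from outside, world axes, zero at the start.
- r.get_moment(): the same for the moment, N m.
- r.get_opening(): opening from 0.0 (shut) to 1.0 (fully open).
Only numpy, scipy, OpenCV 4.12 (cv2) and the standard library are available. Lean on these libraries where they do the work, as an engineer would, in place of code of your own. Each camera call takes 0.05 s, during which the arm holds its last target.

### The job

Take the clamp stud with the straight bar handle (not the round-knobbed pin) from its grey parking block and lower its T-head into the middle of the slot in the shaker deck, between the scribed lines, until its collar sits on the deck. Slide it along the slot to the flat lidded well plate until the collar is touching or within a finger's width of the plate's edge, then turn the handle a quarter turn so that it stands square across the slot, and let go. Leave the plate lying at its end stop and the round-knobbed pin in the block.

Things in the scene. Friction and masses are not known exactly. Their poses are not given: they have to be found in the camera images.
- stud_grip (a point): Clamp stud, straight black bar handle 44 x 12 x 24 mm high. Point: centre of the bar (grip here); z up, x along the bar and the T-head below (42 x 14 x 9 mm, underside 76 below the point). 12 mm stem; collar 38 across, 6 thick, underside 53 below the point. Upright in a grey block (180 x 70 x 50 mm high), collar on its top, head loose in a hole: lift straight up over 30 mm. About 0.12 kg.
- slot_mid (a point): Middle of the T-slot, at the top face of the fixed aluminium shaker deck (380 mm along the slot, 170 across, top 84 above the table). x along the slot, y across, z up. Mouth 26 mm wide, lips 8 thick, cavity 50 wide, floor 26 below the top: the head enters with the bar along the slot; once the collar is on the deck it slides and turns freely. Lines scribed 30 mm either side mark the middle.
- plate_center (a point): Well plate: flat, white, clear lid, 24 round wells; 85 mm along the slot, 127 across, 18 high, 0.2 kg, loose. Point: its centre, 9 above the deck; x along the slot. It lies over the slot against the 10 mm stop bar at one end of the deck (either end), centre 138 mm from the slot's middle. The taller white block with metal tube caps (46 high) at the other end is not the plate.
- pin_knob (a point): Bystander: plain pin with a round black knob, 36 mm diameter, 24 high (point: the knob's centre), in the other hole of the parking block, 90 mm from the stud. Leave it there.
Mind the look-alikes: they are no part of the job. What is shaped like the part that bears stud_grip but purple is not meant.

How it is judged:
By the outcome, as a careful person would: the job done as asked, in the order asked, and still so for the second after the job is handed in, with the robot touching nothing.
It also fails if it takes over 45 s, if anything falls off the work surface, if the arm or the gripper's body presses on something with over 40 N, if the wrist force passes 120 N, or if a joint passes its speed limit or range.

## Working session

There is one attempt and no reset: what is moved stays moved. The work goes in short steps, each a Python script; the robot and the scene stay as the last script left them, time stands still between calls to the robot, and variables do not carry over. Pictures are saved under pics/ and viewed, and the job is handed in when it is done.

```bash
ls; mkdir -p pics
python3 - <<'E'
from plant import r, claw, cams
import cv2
for n in ["scene","top"]:
    im=cams.get_image(n); cv2.imwrite(f"pics/{n}0.png",cv2.cvtColor(im,cv2.COLOR_RGB2BGR))
    print(n,cams.camera_model(n))
print(r.get_clock(),r.get_position(),r.get_orientation(),r.get_opening())
E
```

```text
pics
scene {'vertical_fov': 45.151054014809695, 'cx': 282.74845829192844, 'cy': 207.390044443611, 'R': array([[-0.59472397,  0.80390257,  0.00663808],
       [ 0.56849847,  0.42638252, -0.70356765],
       [-0.5684302 , -0.4146548 , -0.71059728]]), 't': array([ 371.45540079, -212.79370739, 1382.53247782])}
top {'vertical_fov': 50.195022172688255, 'cx': 275.56120635638376, 'cy': 204.55336880661105, 'R': array([[ 0.05959219, -0.99820997,  0.00506273],
       [-0.97665806, -0.05935257, -0.20643717],
       [ 0.20636812,  0.00735749, -0.97844676]]), 't': array([-76.54932274, 525.98210784, 959.80865091])}
0.1 [243.74216037 628.8546529  195.12060468] [[ 3.61346227e-01 -5.12993465e-04 -9.32431574e-01]
 [ 9.32430157e-01 -1.62970043e-03  3.61346574e-01]
 [-1.70495257e-03 -9.99998540e-01 -1.10555525e-04]] 1.0002571825578424
```

View pics/scene0.png

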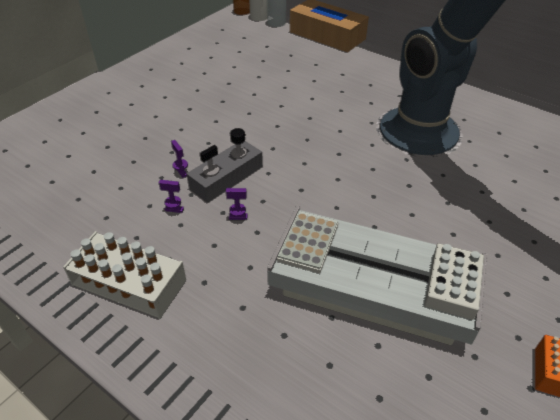

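View pics/top0.png

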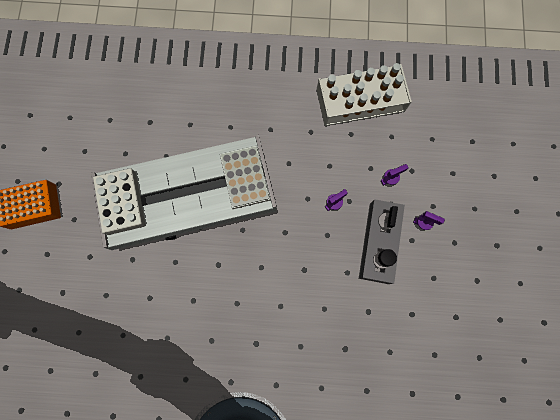

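The scene view shows the grey block at about (225,168), with the stud's bar at (209,153) and the knob at (238,136). The flat plate is at (308,240) and the tall block at (456,280). In the top view the stud is at (391,216), the knob at (387,258), and the plate at (245,178), at the right end of the deck. Purple look-alikes stand around the block. I'll enlarge these areas next.

Run:
```python
import cv2
def crop(n,x0,y0,x1,y1,s,out):
    im=cv2.imread(f"pics/{n}.png")[y0:y1,x0:x1]
    im=cv2.resize(im,None,fx=s,fy=s,interpolation=cv2.INTER_CUBIC)
    for x in range((x0+9)//10*10,x1,10):
        cv2.line(im,((x-x0)*s,0),((x-x0)*s,5 if x%50 else 14),(0,0,255),1); cv2.putText(im,str(x),((x-x0)*s+1,16),0,.33,(0,0,255),1) if x%20==0 else 0
    for y in range((y0+9)//10*10,y1,10):
        cv2.line(im,(0,(y-y0)*s),(5,(y-y0)*s),(0,0,255),1); cv2.putText(im,str(y),(6,(y-y0)*s+4),0,.33,(0,0,255),1)
    cv2.imwrite(f"pics/{out}.png",im)
crop("scene0",180,120,270,200,8,"c1")
crop("top0",355,195,455,285,6,"c2")
crop("top0",90,130,285,255,4,"c3")
crop("scene0",265,205,490,335,3,"c4")
```

```text
(no output)
```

View pics/c1.png

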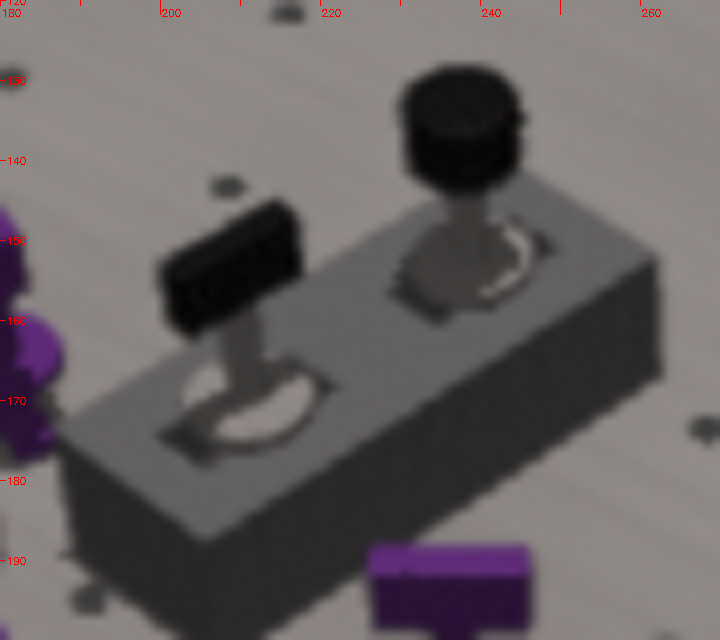

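View pics/c2.png

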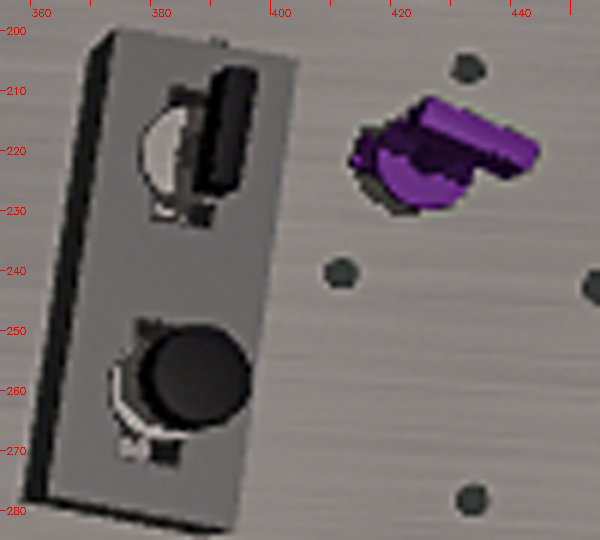

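View pics/c3.png

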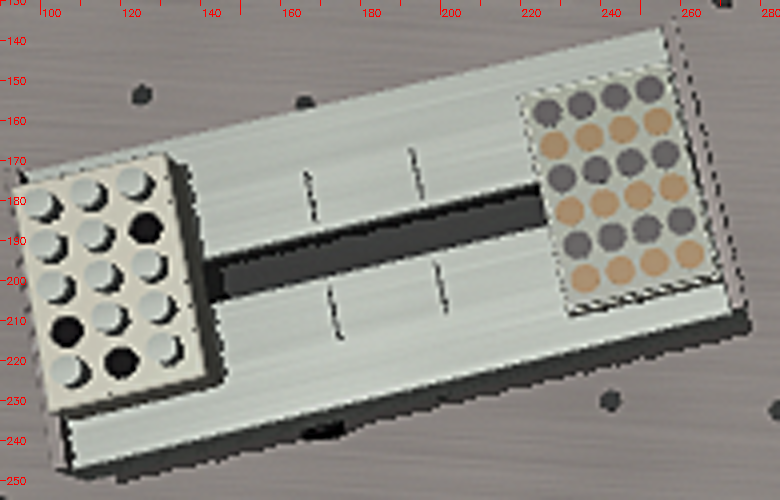

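View pics/c4.png

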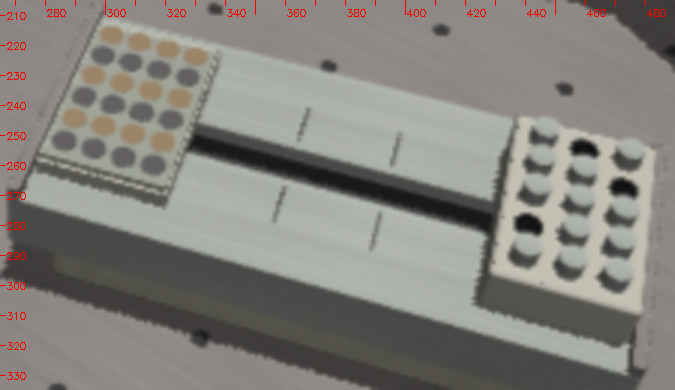

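The crops show the stud bar in the block at about (394,217) top and (209,153) scene, lying along the block. The knob is at (388,257) top and (238,134) scene. I'll triangulate the scribe-line ends, plate and block corners, and fit the bar and knob silhouettes in both views.

```bash
cat > h.py <<'E'
import numpy as np, cv2
from scipy.optimize import least_squares, minimize
from plant import r, claw, cams
M={n:cams.camera_model(n) for n in("scene","top")}
def proj(n,X):
    m=M[n]; f=210/np.tan(np.radians(m["vertical_fov"])/2)
    c=np.atleast_2d(X)@m["R"].T+m["t"]; return np.c_[m["cx"]+f*c[:,0]/c[:,2], m["cy"]+f*c[:,1]/c[:,2]]
def tri(s,t):
    o=least_squares(lambda X:np.r_[(proj("scene",X)[0]-s),(proj("top",X)[0]-t)],[600,0,80]); return o.x,np.sqrt(2*o.cost)
def box(p,L,W,H):
    x,y,z,a=p; c,s=np.cos(a),np.sin(a)
    return np.array([[x+c*u*L/2-s*v*W/2,y+s*u*L/2+c*v*W/2,z+w*H/2] for u in(-1,1) for v in(-1,1) for w in(-1,1)])
def fit(masks,p0,L,W,H,cyl=False):
    # masks: {cam:(x0,y0,scale,bool mask)}
    def cost(p):
        e=0
        for n,(x0,y0,s,mk) in masks.items():
            if cyl:
                a=np.linspace(0,2*np.pi,40); P=np.array([[p[0]+L/2*np.cos(t),p[1]+L/2*np.sin(t),p[2]+w*H/2] for t in a for w in(-1,1)])
            else: P=box(p,L,W,H)
            q=((proj(n,P)-[x0,y0]+.5)*s-.5)
            hull=cv2.convexHull(q.astype(np.float32))
            im=np.zeros(mk.shape,np.uint8); cv2.fillConvexPoly(im,np.round(hull*16).astype(np.int32),1,shift=4)
            e+=np.sum((im>0)^mk)/mk.sum()
        return e
    best=None
    for a in (0,) if cyl else np.radians([-15,0,15]):
        p=np.array(p0,float)
        if not cyl:p[3]+=a
        S=np.vstack([p]+[p+d for d in np.diag([8,8,8]+([] if cyl else [.15]))])
        o=minimize(cost,p,method="Nelder-Mead",options=dict(initial_simplex=S,maxiter=400,xatol=.01,fatol=1e-4))
        if best is None or o.fun<best.fun: best=o
    return best.x,best.fun
def dark(img,x0,y0,x1,y1,s,th,seed):
    im=cv2.resize(img[y0:y1,x0:x1],None,fx=s,fy=s,interpolation=cv2.INTER_CUBIC).max(2)<th
    n,l=cv2.connectedComponents(im.astype(np.uint8)); k=l[int((seed[1]-y0)*s),int((seed[0]-x0)*s)]
    return (x0,y0,s,(l==k)&(k>0))
E
cat > a.py <<'E'
from h import *
c4=lambda x,y:np.array([265+(x+.5)/3-.5,205+(y+.5)/3-.5]); c3=lambda x,y:np.array([90+(x+.5)/4-.5,130+(y+.5)/4-.5])
prs={"Pu_o":((274,222),(410,148)),"Pu_i":((285,185),(423,198)),"Pl_i":((298,142),(435,262)),"Pl_o":((310,108),(447,313)),
"Fu_o":((370,251),(305,172)),"Fu_i":((381,211),(315,222)),"Fl_i":((390,167),(329,286)),"Fl_o":((401,132),(341,338)),
"plate_top_in_hi":((166,190),(518,96)),"plate_top_in_lo":((219,48),(568,308))}
T={}
for k,(s,t) in prs.items():
    X,e=tri(c4(*s),c3(*t)); T[k]=X; print(k,X.round(1),round(e,2))
mid=np.mean([T[k] for k in T if k[0] in"PF"],0)
P=np.mean([T[k] for k in T if k[0]=="P"],0);F=np.mean([T[k] for k in T if k[0]=="F"],0)
print("mid",mid.round(1),"sep",np.linalg.norm(P-F),"dir P-F deg",np.degrees(np.arctan2(*(P-F)[1::-1])))
o=sum(T[k]for k in T if k[1]=="u" and k[0] in"PF")-sum(T[k]for k in T if k[1]=="l" and k[0] in"PF"); print("cross dir",np.degrees(np.arctan2(o[1],o[0])))
S=cv2.imread("pics/scene0.png");Tm=cv2.imread("pics/top0.png")
for th in (30,40):
  for nm,ss,ts,sa,ta,cyl in (("stud",(209,153),(394,217),(190,140,222,170),(380,200,402,236),0),("knob",(238,134),(388,257),(222,120,252,150),(368,240,400,276),1)):
    mk={"scene":dark(S,*sa,8,th,ss),"top":dark(Tm,*ta,8,th,ts)}
    p0,e=tri(np.array(ss),np.array(ts))
    print(nm,th,[m[3].sum()/64 for m in mk.values()],"tri",p0.round(1),round(e,2))
    p,f=fit(mk,list(p0)+([] if cyl else [0.1]),36 if cyl else 44,12,24,cyl); print("  fit",p.round(2),np.degrees(p[3]) if not cyl else"",round(f,3))
# block top corners
for s,t in (((187,174),(374,200)),((205.5,187.5),(403.5,205)),((262,152),(393,283.5))):
    X,e=tri(np.array(s),np.array(t));print("block",X.round(1),round(e,2))
E
python3 a.py
```

```text
Pu_o [598.4 146.2  84.9] 0.01
Pu_i [569.9 136.7  84.8] 0.36
Pl_i [534.4 126.   84.4] 0.05
Pl_o [505.7 117.5  85.1] 0.52
Fu_o [581.5 203.1  83.6] 0.17
Fu_i [552.6 194.5  85.5] 0.15
Fl_i [517.4 182.7  84.4] 0.11
Fl_o [488.3 174.2  84.7] 0.69
plate_top_in_hi [627.7  86.1 100.1] 0.21
plate_top_in_lo [509.5  49.2 101.6] 0.07
mid [543.5 160.1  84.7] sep 59.562999597688645 dir P-F deg -73.2494322268459
cross dir 17.306584730597145
stud 30 [np.float64(151.34375), np.float64(127.0)] tri [ 506.7 -298.8  102.1] 1.36
  fit [ 5.0820e+02 -2.9678e+02  9.9020e+01 -1.1000e-01] -6.394508789716489 1.056
knob 30 [np.float64(167.65625), np.float64(0.0)] tri [ 419.8 -285.3  109.2] 1.09
  fit [ 419.76 -285.29  109.17]  inf
stud 40 [np.float64(163.796875), np.float64(171.984375)] tri [ 506.7 -298.8  102.1] 1.36
  fit [ 5.0921e+02 -2.9598e+02  1.0014e+02 -1.3000e-01] -7.166418657466414 0.592
knob 40 [np.float64(179.5), np.float64(242.5)] tri [ 419.8 -285.3  109.2] 1.09
  fit [ 420.74 -286.02  100.12]  0.588
block [ 562.7 -283.    76.7] 15.3
block [ 539.8 -323.    16. ] 15.94
block [ 358.3 -300.4   16.6] 16.11h.py:24: RuntimeWarning: divide by zero encountered in scalar divide
  e+=np.sum((im>0)^mk)/mk.sum()
  np.max(np.abs(fsim[0] - fsim[1:])) <= fatol):
```

```bash
cat > b.py <<'E'
from h import *
S=cv2.imread("pics/scene0.png");Tm=cv2.imread("pics/top0.png")
for s,t in (((187,174),(403.5,205)),((205.5,187.5),(374,200)),((262,152),(363,277.5))):
    X,e=tri(np.array(s),np.array(t));print("block",X.round(1),round(e,2))
out=[]
for p in ([509.2,-296,100.1,-.13],[506.7,-298.8,102.1,-.13]):
  for n,im,(x0,y0,x1,y1) in(("scene",S,(190,138,226,172)),("top",Tm,(376,200,412,234))):
    s=10; c=cv2.convertScaleAbs(cv2.resize(im[y0:y1,x0:x1],None,fx=s,fy=s,interpolation=cv2.INTER_CUBIC),alpha=2.2)
    h=cv2.convexHull(((proj(n,box(p,44,12,24))-[x0,y0]+.5)*s-.5).astype(np.float32)); cv2.polylines(c,[h.astype(int)],True,(0,255,0),1); out.append(c)
cv2.imwrite("pics/ov.png",np.vstack([np.hstack(out[:2]),np.hstack(out[2:])])[:600*2])
im=cv2.imread("pics/ov.png"); cv2.imwrite("pics/ov.png",cv2.resize(im,(640,604))[:600])
E
python3 b.py
```

```text
block [ 547.5 -335.9   47.3] 0.47
block [ 555.6 -269.    47.5] 0.06
block [ 378.4 -246.7   46.7] 0.46
```

View pics/ov.png

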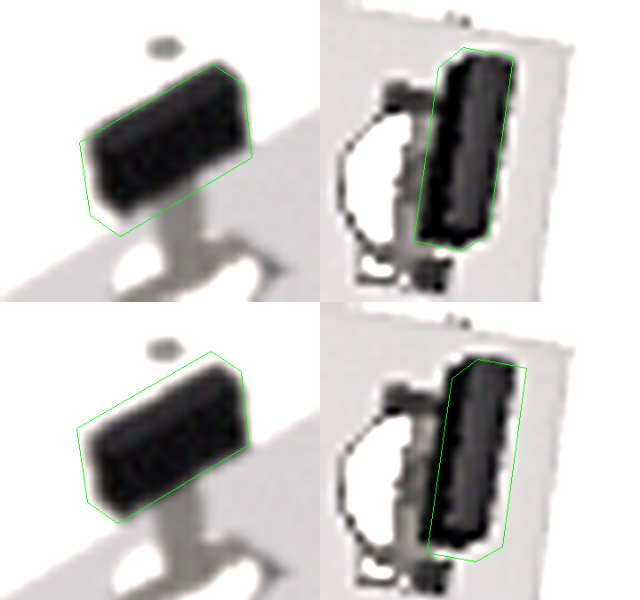

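The green bar outline lies over the black bar in both views, within about 1 px. The bar is at about (508.5,-296.5,101) with yaw -7.2°. That agrees with the block corners, which put the stud at (507.6,-297). The deck middle is (543.5,160.1,84.7), the direction to the plate is -73°, and the plate edge is 95.8 mm away against a nominal 95.5. Everything is consistent, so I'll go for the grasp.

```bash
cat >> h.py <<'E'
def ori(deg):  # jaw direction angle
    a=np.radians(deg); x=np.array([np.cos(a),np.sin(a),0]); y=np.array([0,0,-1.]); return np.c_[x,y,np.cross(x,y)]
def save(n,out,c=None,s=1):
    im=cv2.cvtColor(cams.get_image(n),cv2.COLOR_RGB2BGR)
    if c: im=cv2.resize(im[c[1]:c[3],c[0]:c[2]],None,fx=s,fy=s,interpolation=cv2.INTER_CUBIC)
    cv2.imwrite(f"pics/{out}.png",im)
E
python3 - <<'E'
from h import *
for p,a in (([508.5,-296.5,300],82.8),([508.5,-296.5,83],82.8),([543.5,160.1,225],17),([566,87,119],17),([566,87,119],107),([566,87,119],-73),([566,87,119],-163)):
    q=r.ik(np.array(p),ori(a)); print(p,a,None if q is None else np.round(q,1))
p=r.get_position(); r.servo_line([p[0],p[1],300]); claw.grip(.6,20)
r.move_to([508.5,-296.5,260],ori(82.8))
print(r.get_clock(),r.get_position(),r.get_qpos())
r.servo_line([508.5,-296.5,150])
save("scene","g1s"); save("top","g1t")
E
```

```text
[508.5, -296.5, 300] 82.8 [ 37.   15.3 -13.7  91.3   3.7  73.8 105.5]
[508.5, -296.5, 83] 82.8 [ -9.   33.5  49.4 108.3 -31.7  52.9 138.4]
[543.5, 160.1, 225] 17 [-38.6  15.6  22.2 101.9  -6.5  63.7   2.8]
[566, 87, 119] 17 [-31.6  23.   24.1 107.9 -11.7  51.6  15.2]
[566, 87, 119] 107 [-18.3  21.9   6.8 107.1  -3.3  51.2  97.1]
[566, 87, 119] -73 [-39.5  24.6  34.9 108.3 -17.5  52.4 -69.2]
[566, 87, 119] -163 [ -57.3   35.4   63.9  109.1  -37.1   59.5 -140.3]
5.175 [ 509.05317888 -295.60026033  260.02387879] [ 36.85790584  16.677667   -13.72699626  94.6866181    4.15670749
  69.13079218 105.09600842]
```

Run:
```python
import cv2,numpy as np
a=cv2.imread("pics/g1s.png")[100:220,150:290];b=cv2.imread("pics/g1t.png")[160:280,330:470]
cv2.imwrite("pics/g1.png",cv2.resize(np.hstack([a,b]),None,fx=2.85,fy=2.85,interpolation=cv2.INTER_CUBIC))
```

```text
(no output)
```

View pics/g1.png

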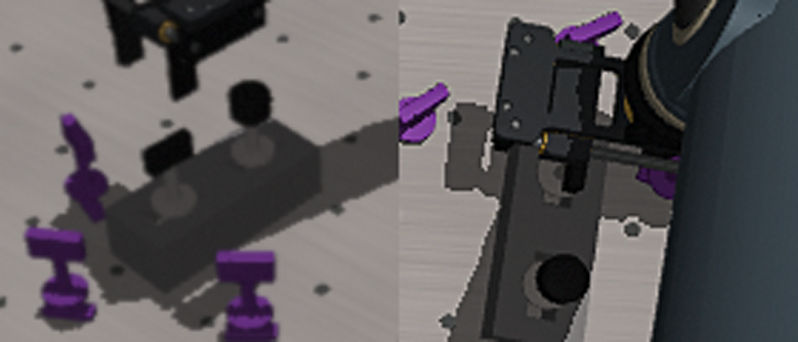

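Run:
```python
from h import *
p=r.get_position(); print(p, r.get_orientation().round(3)); print(proj("scene",p),proj("top",p), r.get_opening())
u=np.array([np.cos(np.radians(82.8)),np.sin(np.radians(82.8)),0])
for s in(-26,26): print(proj("scene",p+s*u),proj("top",p+s*u))
import cv2
a=cv2.imread("pics/g1s.png")[105:170,180:260];cv2.imwrite("pics/g1b.png",cv2.resize(a,None,fx=9,fy=9,interpolation=cv2.INTER_CUBIC))
```

```text
[ 509.37989566 -296.85559421  151.27575873] [[ 0.125  0.002 -0.992]
 [ 0.992 -0.001  0.125]
 [-0.001 -1.    -0.002]]
[[205.69097133 136.21245036]] [[398.53731607 211.8479148 ]] 0.6019807945908003
[[198.08412673 131.21934206]] [[411.19071453 214.16733904]]
[[213.47199533 141.31988945]] [[385.90775064 209.53285927]]
```

View pics/g1b.png

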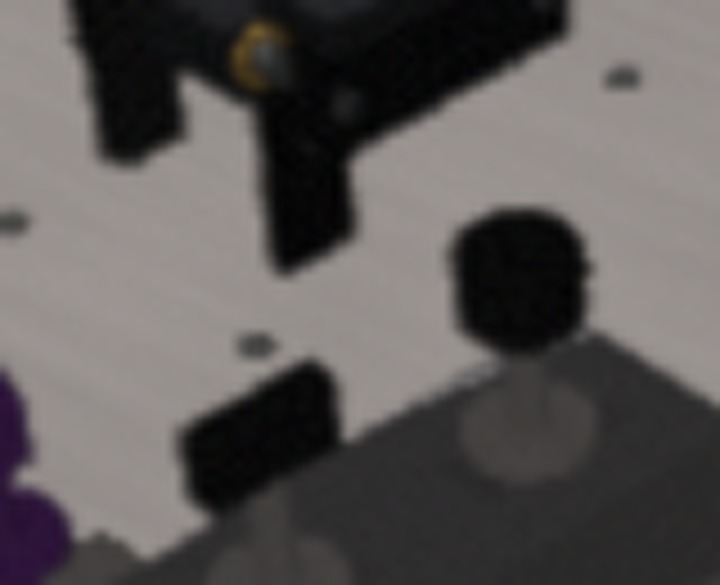

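The open fingertips show about 8.7 px higher in the scene view than the reported TCP projects to. I'll take the picture again before descending.

Run:
```python
from h import *
r.pause(.3)
p=r.get_position(); print(p,r.get_qvel().round(3)); print(proj("scene",p),proj("top",p))
save("scene","g2s",(180,105,260,170),7);save("top","g2t",(350,160,450,260),7)
a=cv2.imread("pics/g2s.png"); 
q=(proj("scene",p)[0]-[180,105]+.5)*7-.5; cv2.drawMarker(a,tuple(int(v) for v in q),(0,255,0),0,12,1); cv2.imwrite("pics/g2s.png",a)
print(r.get_clock())
```

```text
[ 508.65863392 -296.59585113  150.39565195] [-0.037  0.192  0.079  0.06  -0.07   0.059 -0.016]
[[206.0430791  136.41760979]] [[398.29115484 212.26866104]]
6.5583
```

View pics/g2s.png

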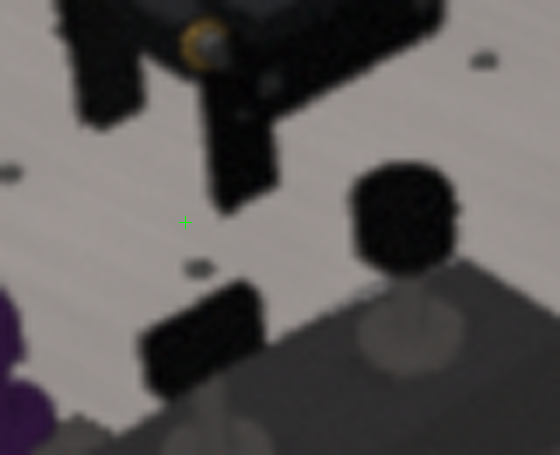

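View pics/g2t.png

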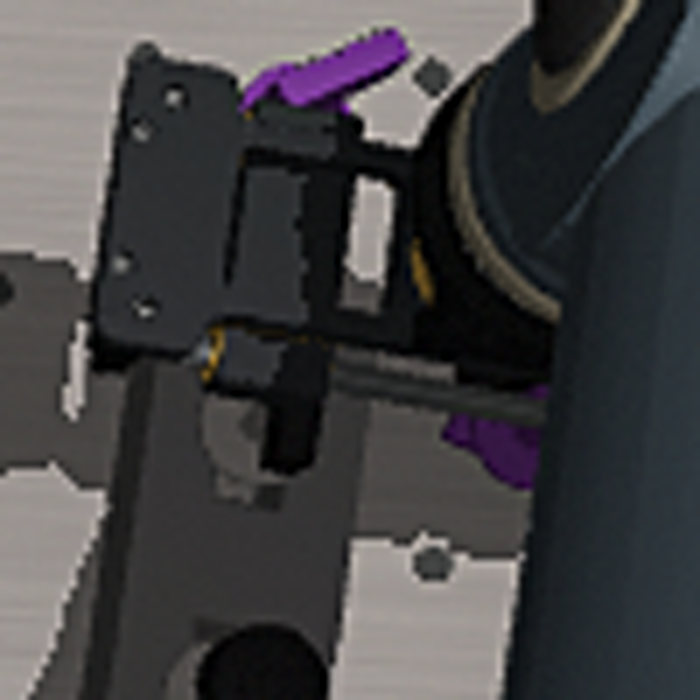

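The fingertips are still about 10 px above where the reported TCP projects. I need to know whether that is height or a sideways offset, so I'll work it out from this view and then from a lower pose.

Run:
```python
from h import *
p=r.get_position(); R=r.get_orientation(); u=R[:,0]
obs=[((196.9,121.3),-26*u),((215.3,133.0),41*u)]
for fix in range(3):
    idx=[i for i in range(3) if i!=fix]
    def f(v):
        d=np.zeros(3); d[idx]=v
        return np.ravel([proj("scene",p+d+o)[0]-np.array(a) for a,o in obs])
    o=least_squares(f,[0,0]); print("fixed",fix,idx,o.x.round(1),o.fun.round(2))
h=r.servo_line([508.5,-296.5,118],rate=100,threshold=6); print(h,r.get_position(),r.get_contact_force())
save("scene","g3s",(180,105,260,170),7);save("top","g3t",(350,160,450,260),7)
print(r.get_clock())
```

```text
fixed 0 [1, 2] [-3.4 27.7] [-0.95 -0.63  0.86  0.66]
fixed 1 [0, 2] [ 3. 31.] [-0.93 -0.67  0.98  0.69]
fixed 2 [0, 1] [-26.4 -31.3] [-0.5  -0.4   0.49  0.36]
False [ 508.42816218 -296.38801101  117.69525712] [-0.09048449  0.19266449 -0.07886998]
7.125
```

View pics/g3s.png

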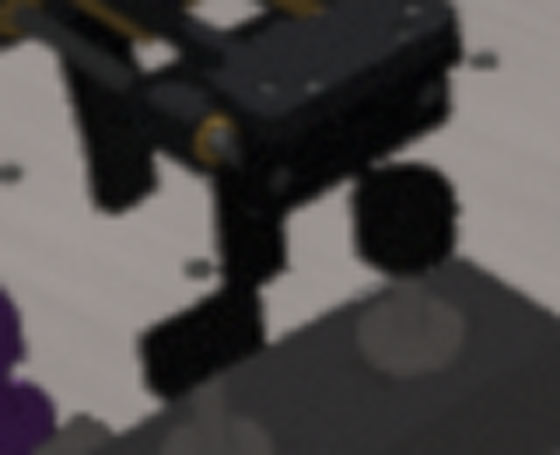

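View pics/g3t.png

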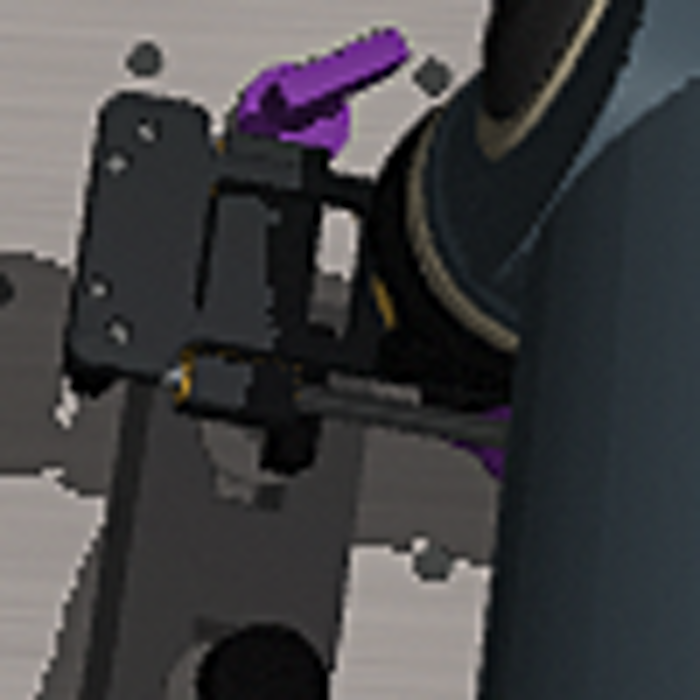

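```bash
python3 - <<'E'
from h import *
p=np.array([508.43,-296.39,117.7])
f=lambda a,x0,y0:np.array([x0+(a[0]+.5)/7-.5,y0+(a[1]+.5)/7-.5])
for s,t in (((268,88),(149,129)),((312,75),(117,162)),((412,12),(118,330)),((207,140),(184,382)),((230,165),(212,158)),((455,40),(75,370)),((455,0),(190,385))):
    X,e=tri(f(s,180,105),f(t,350,160)); print((X-p).round(1),round(e,2))
a=cv2.imread("pics/g3s.png");b=cv2.imread("pics/g3t.png")
print(r.get_qpos().round(2), r.ik(p,ori(82.8)))
E
python3 - <<'E'
import cv2
a=cv2.imread("pics/g3s.png"); cv2.imwrite("pics/g3e.png",cv2.resize(cv2.convertScaleAbs(a[:330,40:500],alpha=3),None,fx=1.6,fy=1.6))
E
```

```text
[ 38.4  79.6 139.2] 0.43
[ 28.6  87.9 141.4] 0.13
[-15.4  86.4 137.9] 0.36
[-3.7 38.5 71.7] 13.94
[ 39.3  57.8 105.1] 2.72
[-24.1  94.9 127. ] 0.05
[-32.3  73.7 131.2] 7.74
[ 36.19  24.   -13.11 104.02   6.67  52.66 102.93] [ 36.18225231  24.03276585 -13.10678549 104.10415208   6.67508665
  52.6088466  102.91213782]
```

View pics/g3e.png

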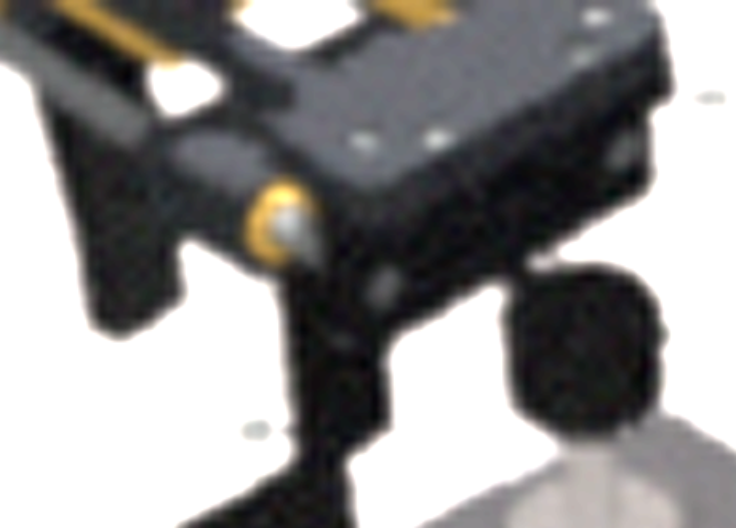

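Triangulating body features gives x and y offsets of only about 1 mm. The disagreement is therefore in height: the visible tips look some 25–30 mm above the reported TCP. I'll descend in guarded steps and check against the bar itself.

Run:
```python
from h import *
h=r.servo_line([508.5,-296.5,88],rate=80,threshold=5); print(h,r.get_position(),r.get_contact_force())
save("scene","g4s",(180,105,260,170),7);save("top","g4t",(350,160,450,260),7)
cv2.imwrite("pics/g4e.png",cv2.convertScaleAbs(cv2.imread("pics/g4s.png"),alpha=3))
print(r.get_clock(),r.get_opening())
```

```text
False [ 508.24127275 -296.35186749   87.39747862] [ 0.82861602 -0.58377138  0.49468947]
7.75 0.5956308145888005
```

View pics/g4e.png

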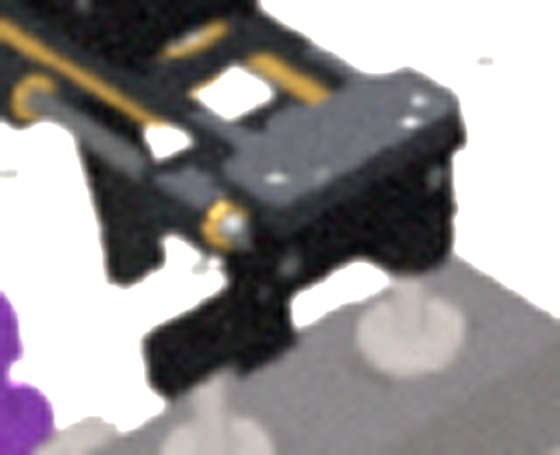

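Run:
```python
from h import *
p=r.get_position(); u=r.get_orientation()[:,0]
for o,px in ((41,(271,357)),(-26,(140,270))):
    t=np.array([180+(px[0]+.5)/7-.5,105+(px[1]+.5)/7-.5])
    for dz in (0,10,20,30): print(o,dz,((proj("scene",p+o*u+[0,0,dz])[0]-[180,105]+.5)*7-.5).round(0),px)
```

```text
41 0 [288. 433.] (271, 357)
41 10 [285. 410.] (271, 357)
41 20 [283. 385.] (271, 357)
41 30 [280. 361.] (271, 357)
-26 0 [153. 341.] (140, 270)
-26 10 [150. 317.] (140, 270)
-26 20 [146. 293.] (140, 270)
-26 30 [143. 269.] (140, 270)
```

View pics/g4t.png

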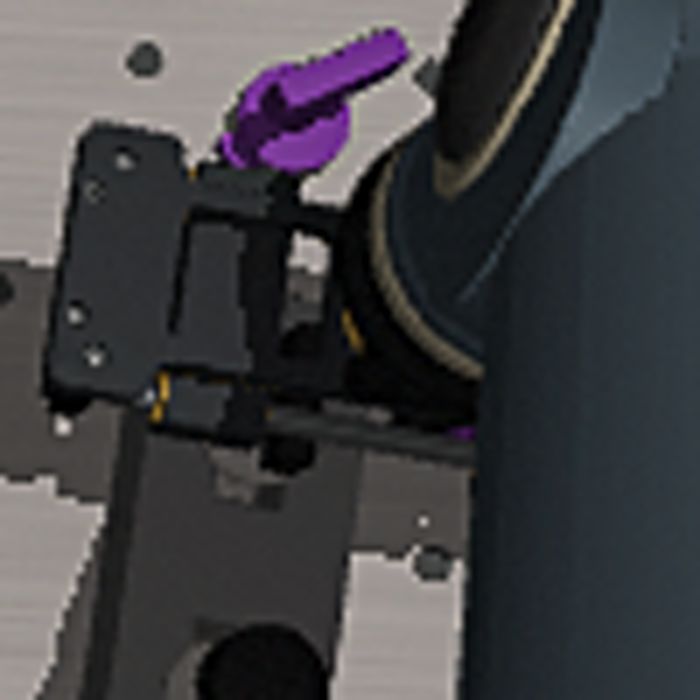

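In both finger positions the tips sit about 31 mm above the reported TCP, i.e. the real tip is at z≈118 now. The reported height is off, so I'll use tip_z ≈ reported + 31. I'll go down guarded to a reported 58, check, and close.

Run:
```python
from h import *
h=r.servo_line([508.5,-296.5,58],rate=60,threshold=5); print(h,r.get_position(),r.get_contact_force())
save("scene","g5s",(180,105,260,170),7)
cv2.imwrite("pics/g5e.png",cv2.convertScaleAbs(cv2.imread("pics/g5s.png"),alpha=3))
print(r.get_clock(),r.get_opening())
```

```text
False [ 508.52389178 -296.4529803    57.78707736] [-0.47958452  0.61841598  0.81012576]
8.45 0.6017174456583162
```

View pics/g5e.png

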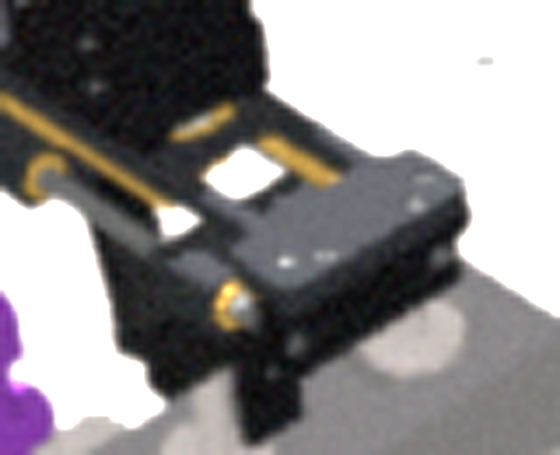

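The fingers now straddle the bar with no contact. Next: down 5 mm more, close, and check the opening (12 mm is about 0.14).

Run:
```python
from h import *
h=r.servo_line([508.5,-296.5,52],rate=60,threshold=5); print(h,r.get_position())
claw.grip(0.0,25); print("open",r.get_opening(),r.get_contact_force(),r.get_position(),r.get_moment())
h=r.servo_line([508.5,-296.5,110],rate=80,threshold=12); print(h,r.get_position(),r.get_contact_force(),r.get_opening())
save("scene","g6s",(160,80,300,200),5); save("top","g6t",(320,140,460,280),4)
cv2.imwrite("pics/g6e.png",cv2.convertScaleAbs(cv2.imread("pics/g6s.png"),alpha=2.5))
print(r.get_clock())
```

```text
False [ 508.23414375 -296.37173174   51.68444357]
open 0.13014197079515138 [-0.37553471  0.32973039  0.41973064] [ 508.51048495 -296.56176122   51.97300927] [-0.04956069 -0.00117859  0.01191632]
False [ 508.05773656 -296.32884939  109.61052173] [-0.45986358  1.25254905 -0.87396245] 0.13182954116343634
10.4333
```

View pics/g6e.png

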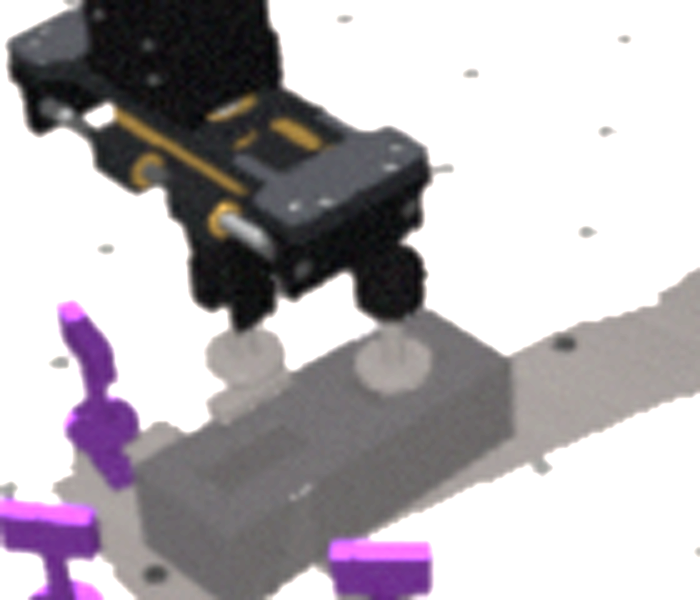

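View pics/g6t.png

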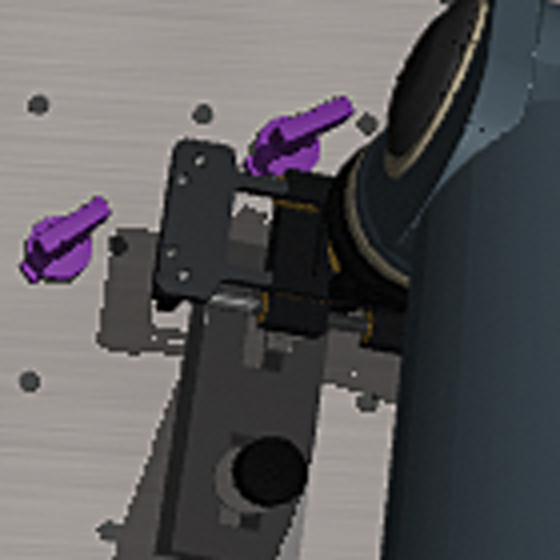

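The stud is out of the block, held upright at an opening of 0.13, and the pin is still in place. I'll carry it high over to the slot middle with the bar along the slot, then check before lowering. The collar should seat at a reported z of about 86.

Run:
```python
from h import *
r.servo_line([508.5,-296.5,190],rate=120)
r.servo_line([543.5,160.1,190],ori(17),rate=160)
r.servo_line([543.5,160.1,135],rate=100,threshold=8)
print(r.get_clock(),r.get_position(),r.get_opening(),r.get_orientation()[:,0].round(3))
save("scene","h1s",(265,120,490,320),3); save("top","h1t",(90,110,285,255),4)
cv2.imwrite("pics/h1e.png",cv2.convertScaleAbs(cv2.imread("pics/h1s.png"),alpha=1.6))
```

```text
14.9583 [543.89586734 160.27656022 135.33449925] 0.13601876718053113 [0.956 0.292 0.001]
```

View pics/h1e.png

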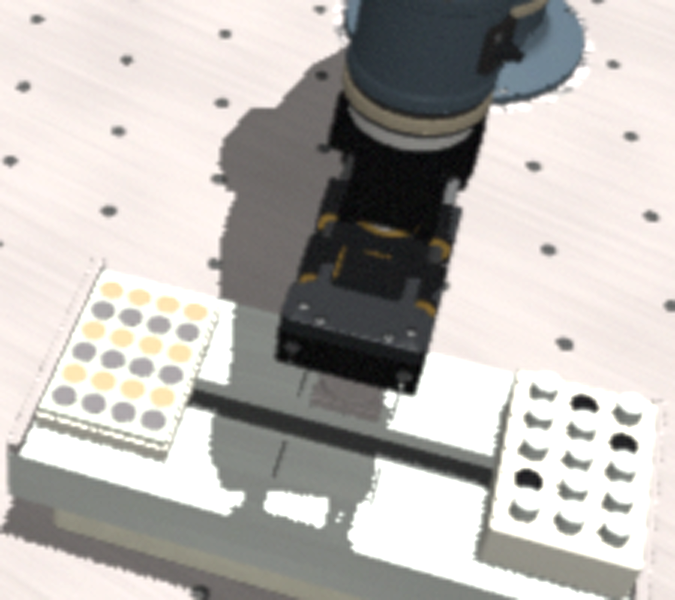

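View pics/h1t.png

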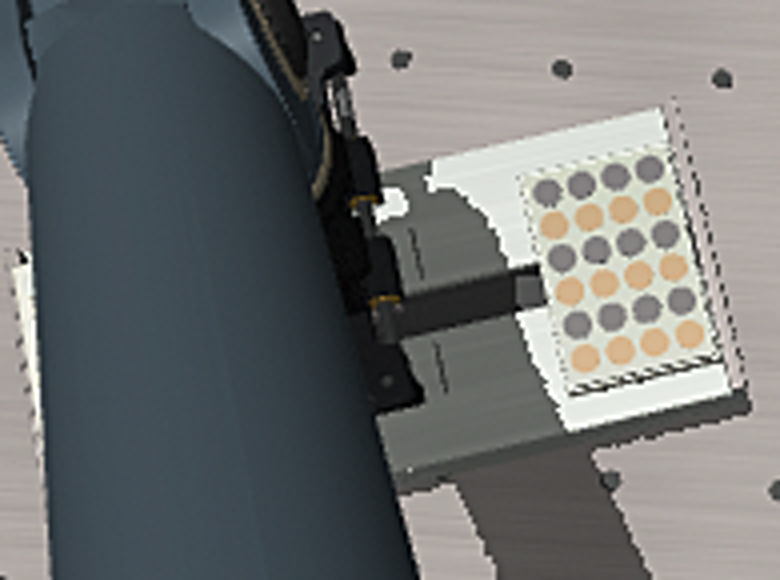

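Run:
```python
from h import *
save("scene","h2s",(345,225,425,290),9); cv2.imwrite("pics/h2e.png",cv2.convertScaleAbs(cv2.imread("pics/h2s.png"),alpha=2))
p=r.get_position(); d=np.array([np.cos(np.radians(-73)),np.sin(np.radians(-73)),0]);c=np.array([-d[1],d[0],0])
a=cv2.imread("pics/h2e.png")
def pl(P,col):
    q=((proj("scene",np.array(P))-[345,225]+.5)*9-.5).astype(np.int32); cv2.polylines(a,[q],True,col,1)
b=p+[0,0,51]
t=np.linspace(0,2*np.pi,40)
for z,col in((-53,(0,255,0)),(-47,(0,255,0))): pl([b+19*np.cos(s)*d+19*np.sin(s)*c+[0,0,z] for s in t],col)
for z in(-76,-67): pl([b+u*21*d+v*7*c+[0,0,z] for u,v in((1,1),(1,-1),(-1,-1),(-1,1))],(0,0,255))
cv2.imwrite("pics/h2e.png",a)
```

```text
(no output)
```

View pics/h2e.png

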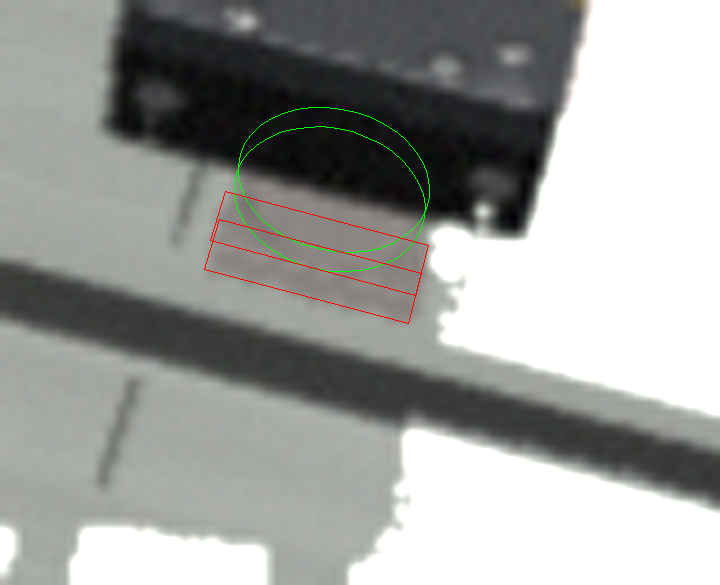

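The T-head, seen below the gripper, matches the predicted outline to within about 1 px, so I'll lower it guarded. I expect the collar to seat near a reported 86.

Run:
```python
from h import *
h=r.servo_line([543.5,160.1,95],rate=70,threshold=8); print(h,r.get_position(),r.get_contact_force())
if not h:
    h=r.servo_line([543.5,160.1,80],rate=25,threshold=5); print(h,r.get_position(),r.get_contact_force(),r.get_moment())
save("scene","h3s",(345,225,425,290),9); cv2.imwrite("pics/h3e.png",cv2.convertScaleAbs(cv2.imread("pics/h3s.png"),alpha=2))
print(r.get_clock(),r.get_opening())
```

```text
False [543.67605133 160.22348855  94.97183305] [-0.50096176  0.28497256 -0.06561057]
True [543.67824161 160.08048154  85.71945645] [0.08711406 0.89613456 2.57233806] [-0.04263218  0.1287756  -0.01511384]
16.325 0.13381344505823187
```

View pics/h3e.png

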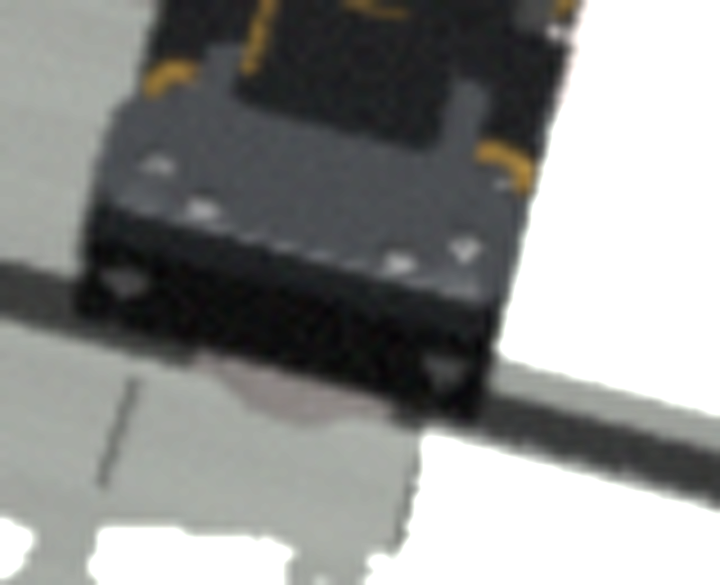

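It seated at 85.7, as predicted, with the collar on the deck between the lines. Now I'll slide it along the slot toward the plate, with the last part slow and guarded.

Run:
```python
from h import *
d=np.array([np.cos(np.radians(-73)),np.sin(np.radians(-73)),0]); m=np.array([543.6,160.1,85.7])
h=r.servo_line(m+62*d,rate=60,threshold=10); print(h,r.get_position(),r.get_contact_force())
if not h:
    h=r.servo_line(m+74.5*d,rate=20,threshold=4); print(h,r.get_position(),r.get_contact_force())
p=r.get_position(); print("travel",(p-m)@d)
save("top","k1t",(190,130,290,230),6); save("scene","k1s",(265,150,400,280),5)
cv2.imwrite("pics/k1e.png",cv2.convertScaleAbs(cv2.imread("pics/k1s.png")[:600],alpha=1.7))
print(r.get_clock())
```

```text
False [561.92710122 100.10619226  85.69578438] [-0.1823326   0.55436047  5.25285414]
False [565.23504176  89.45702856  85.72303876] [-0.99988524  2.56836223  5.37920585]
travel 73.88168359957218
18.3833
```

View pics/k1e.png

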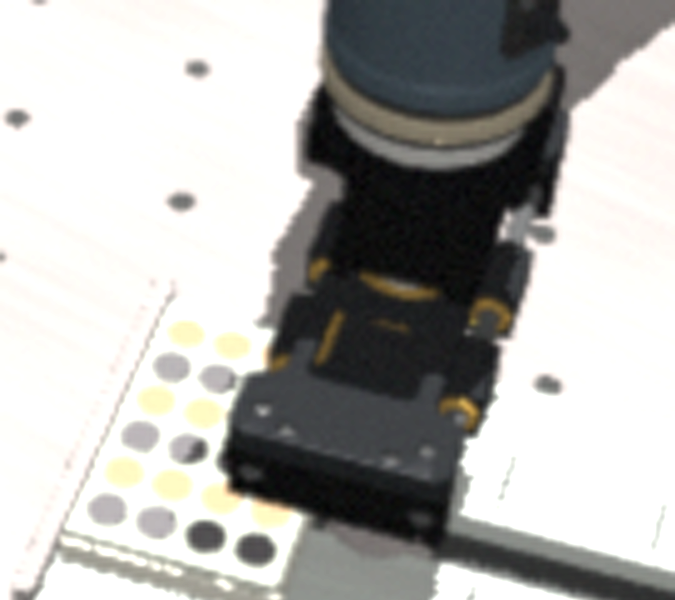

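View pics/k1t.png

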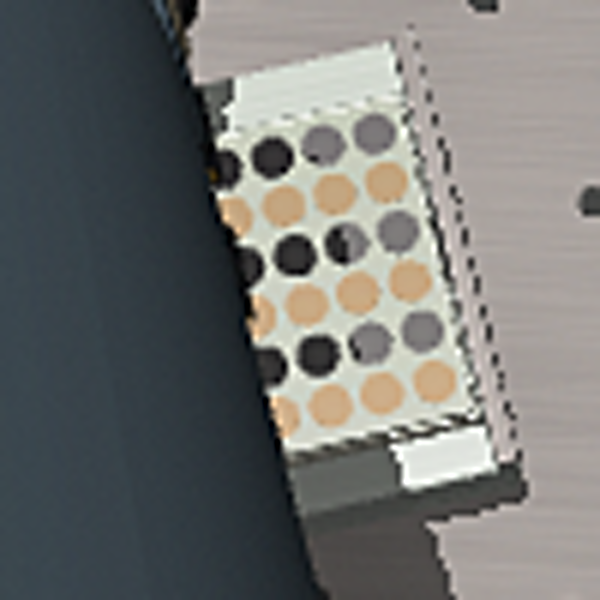

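The plate is still square at its stop and the collar is about 2 mm from its edge. I'll make the quarter turn in small steps.

Run:
```python
from h import *
p=r.get_position(); p[2]=86.0
print(r.get_clock(), r.get_qpos().round(1))
for a in range(27,108,10):
    r.move_to(p,ori(a))
    f=r.get_contact_force(); print(a,round(r.get_clock(),2),(r.get_position()-p).round(1),f.round(1),r.get_moment().round(2))
    if np.linalg.norm(f)>25: print("STOP");break
print(r.get_qpos().round(1),r.get_opening())
save("top","k2t",(90,110,285,255),4); save("scene","k2s",(265,180,400,300),5)
cv2.imwrite("pics/k2e.png",cv2.convertScaleAbs(cv2.imread("pics/k2s.png"),alpha=1.7))
```

```text
18.3833 [ -2.7  25.  -13.6 107.7   7.6  48.2  -3.1]
27 18.66 [-0.2 -0.6 -0.3] [-0.5  0.   4. ] [ 0.04 -0.04  0.01]
37 18.93 [-0.1 -0.8 -0.3] [ 0.2 -0.   2.6] [-0.27 -0.04  0.05]
47 19.21 [-0.1 -0.8 -0.3] [-0.4 -1.5  2. ] [-0.44 -0.07 -0.  ]
57 19.48 [-0.1 -0.2 -0.2] [ 0.2 -1.2  1.2] [-0.33 -0.06 -0.02]
67 19.76 [-0.2  0.1 -0.2] [-0.6 -0.7  2.5] [-0.2  -0.    0.03]
77 20.03 [-0.2  0.3 -0.2] [-0.6 -0.6  2.8] [-0.1   0.07  0.03]
87 20.31 [-0.2  0.3 -0.1] [ 0.1 -0.7  1.3] [-0.08  0.05 -0.  ]
97 20.58 [-0.2  0.3 -0.1] [-0.2 -0.6 -0.3] [-0.01  0.01 -0.  ]
107 20.85 [-0.1  0.3 -0.1] [0.2 0.6 0.8] [ 0.09  0.11 -0.05]
[ 13.   28.4 -34.7 106.8  20.3  51.   75.2] 0.13467025102301783
```

View pics/k2e.png

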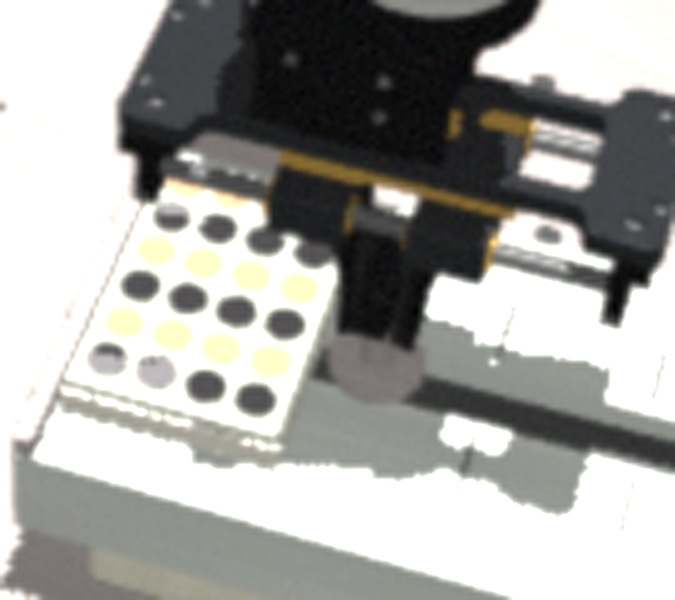

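View pics/k2t.png

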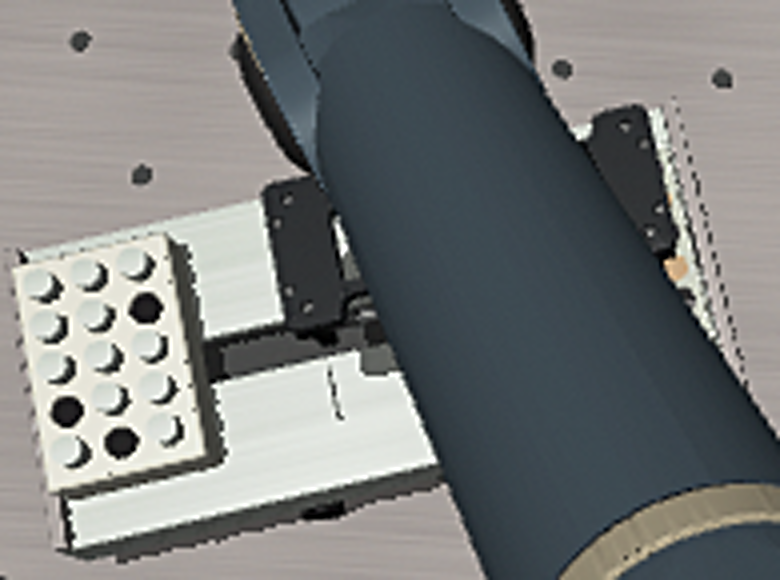

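The bar stands square across the slot with its collar beside the plate edge. I'll release, retreat straight up, move clear and look.

Run:
```python
from h import *
claw.grip(.45); p=r.get_position(); print(r.get_opening(),r.get_contact_force())
h=r.servo_line([p[0],p[1],p[2]+50],rate=80,threshold=8); print(h,r.get_position())
if not h: r.servo_line([p[0],p[1],p[2]+150],rate=150)
r.move_to([480,-230,290],ori(107)); print(r.get_clock(),r.get_position())
save("top","m1t",(90,110,285,255),4); save("scene","m1s",(265,190,400,300),5)
save("scene","m1full");save("top","m1tfull")
```

```text
0.4452360086222607 [ 0.25349166 -0.316979   -0.07826171]
False [564.97569139  89.27606952 135.80889159]
24.5833 [ 480.54155294 -228.36527077  289.69126923]
```

View pics/m1s.png

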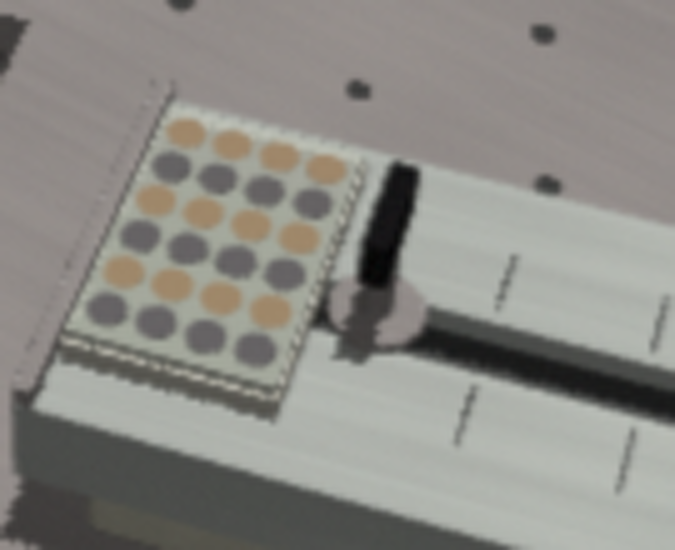

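View pics/m1t.png

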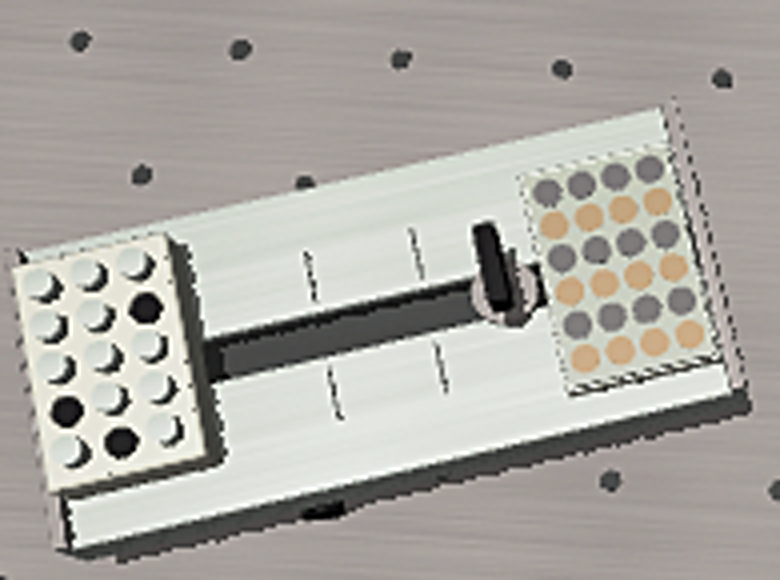

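View pics/m1full.png

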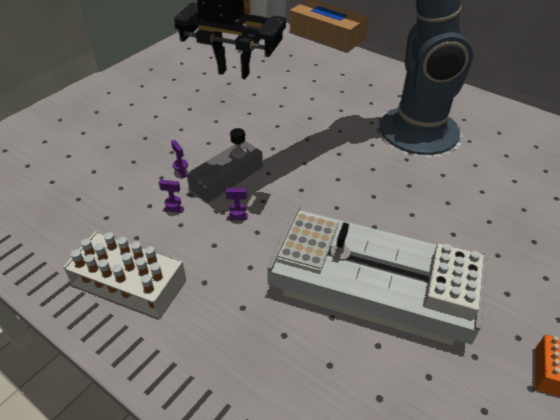

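The stud stands upright in the slot: collar centre at about (504,293) in the enlarged top crop, right edge at about (537,285). The plate edge is only about 11 enlarged pixels, roughly 5 mm, beyond it. The bar slopes 14.2° against 14.6° for the scribe lines, so it is square across the slot. The plate is at its stop, the pin is still in the block, and the arm is clear. Handing in.

Run:
```python
from h import *
print(r.get_clock(),r.get_contact_force().round(2)); r.finish_job()
```

```text
24.7833 [-0.08  0.09 -0.25]
the job is handed in; nothing more can be done
```

I put the clamp stud in the slot, slid it to the plate, turned the handle square across and let go. The job was handed in at 24.8 s on the robot's clock.

- **Insertion:** I lowered the head between the scribed lines. The collar met the deck at the height I expected: a reported 85.7 mm against a predicted 86.
- **Slide and turn:** The stud moved about 74 mm along the slot, then turned 90°. Forces at the checks I read stayed at about 6 N or less.
- **Final pictures:** The bar is parallel to the scribed lines within about 0.5°. The collar is roughly 2–5 mm from the plate edge. The plate is against its stop, the round-knobbed pin is still in the block, and the purple look-alikes looked undisturbed. The gripper was clear of everything.

**One disagreement:** in the pictures the fingertips stood about 31 mm above the TCP height the robot reported, while x and y agreed to about 1 mm. I did not find the cause. I grasped by what the pictures showed, and the grasp and the seating height then fitted that offset.

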